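Feed coin tubes to the coin machine with the tip tray

ROBOT

A 6-joint arm with a two-finger parallel gripper is mounted at the origin on the work surface. World frame = base frame: x ahead of the robot, y to its left, z up, the work surface at z = 0. Lengths are in mm, angles in rad, forces in N, time in s.
With the tool pointing down it reaches from about 350 to 975 mm from the base axis. Payload 7.1 kg.
Tool frame: the origin (TCP) lies on the mounting face of the last link; the fingertips stand tcp_to_tips ahead of it and the grasp point (between the pads) lies 163 mm ahead of it (tcp_to_tips is the distance from the TCP to the fingertips, in mm); z points along the fingers, y is the line along which they close (so a half turn about z gives the same grasp; the last joint's range is limited). The gripper opens to 88 mm and grips with 3 to 60 N. Pads are 20 mm wide; open, the fingers measure 115 mm over their backs; the gripper's body (75 mm by 178 mm) begins 61 mm behind the grasp point.
Start: joints at [-1.214, 0.423, 1.63, -0, 1.089, -0.019], TCP at [229.402, -581.361, 404.675] pointing down, gripper open.
Joint ranges: [-3, 3], [-0.9, 2.11], [0.09, 2.58], [-1.31, 4.45], [0.11, 2.69], [-2.54, 2.54]. Speed limits (rad/s): [2.39, 2.39, 3.01, 3.14, 3.14, 3.14].

INTERFACE

Orientations are given as a rotation vector (axis times angle).
In Python, from rig import state, get_image, camera_model, sign_off, tcp_to_tips gives the robot as it stands. The module is installed in compiled form; this text tells all that it offers.
- The arm moves only by the shell command python3 -m pendant 'ROWS' [FORCE]. ROWS is JSON, a list that holds one entry, the list of rows, each a list of 7 numbers: the shift along the tool's x, y, z each as a share of 0.15 m, from -1 to 1, then the turn, a rotation vector about the tool's x, y, z each as a share of 360 degrees, from -1 to 1, then the opening, from 0 (shut) to 1 (fully open). In form: [[[dx, dy, dz, rx, ry, rz, hand], ...]]. A call has 1 to 12 rows; each row is the pose to reach, as a shift and turn from the pose commanded when the call began, along the tool's axes at that moment, turning the shorter way round; what a row does not reach only later rows make up. A row lasts 1/10 s, in which the tool goes at most 50 mm and 8.59 degrees, less where a joint would pass 70% of its speed; a pose out of reach is approached as far as the arm can. A call with a number of a shift or a turn outside -1 to 1 is refused whole. A call with a gripper value outside its range is refused whole. The fingers move at their own pace and stop on an object; FORCE is the grip in N (left out, the last holds). Time passes only in rows, so rows that repeat a pose let the fingers close. It gives the time, the measured TCP pose, the force, the opening and the grip force at its end, in the units of the state.
- state(): the state, without advancing time (a new reading comes with each control period).
- get_image(name): name is "side" or "top"; returns the picture (400x640x3 uint8, red, green, blue); there is no depth.
- camera_model(name): a dict with "fov_y" (degrees; the focal length in pixels is half the picture's height over the tangent of half this angle, whatever the lens; pixels are square), "cx", "cy" (the principal point, pixels), "k1" (the pictures are not rectified: a ray, as slopes to the right and down, at radius r is drawn at 1 + k1 r^2 times it, then the intrinsics apply), "pose" (4x4, takes a point from camera to world coordinates). Camera axes: x right, y down, z forward; pixel columns grow to the right and rows downward; lengths in mm; the calibration is good to about 2 mm. A picture is of the moment at which its call begins. camera_model takes no time and is no camera call.
- sign_off(): hands the job in; it is judged then, once.
The state is a dict: "clock": time; "qpos": joint angles; "joint_velocities": joint speeds; "tau": joint torques, N m; "tcp_pos": TCP position; "tcp_rot": TCP orientation; "ft_force": force on the tool from outside, world axes, zero at the start; "torque": the same for the moment, N m; "width": finger opening in mm; "gripper_force": force on a finger pad.
Only numpy, scipy, OpenCV 4.12 (cv2) and the standard library are available. Lean on these libraries where they do the work, as an engineer would, in place of code of your own. Each camera call takes 0.05 s, during which the arm holds its last target. There are 200 camera calls.

TASK

Lay every square coin tube from the desk into the tip tray, lengthwise and one to a lane; then lift the tray by its upright grip with all the tubes in it and tip them together into the hopper of the coin machine, keeping the tray tilted until they are all in. Set the empty tray back level and square on its rubber mat, let go of it, and last of all press the white start key fully down and release it. Leave the other things on the desk where they are.

Things in the scene. Friction and masses are not known exactly. Their poses are not given: they have to be found in the camera images.
- tube1: square plastic coin tube, clear with grey end caps, filled with brass coins, 80 long, 22 x 22 mm, 40 to 85 g; origin at its centre, x along its length; lies on one of its long sides. Three to five of the five are present.
- tube2: square plastic coin tube, clear with grey end caps, filled with brass coins, 80 long, 22 x 22 mm, 40 to 85 g; origin at its centre, x along its length; lies on one of its long sides. Three to five of the five are present.
- tube3: square plastic coin tube, clear with grey end caps, filled with brass coins, 80 long, 22 x 22 mm, 40 to 85 g; origin at its centre, x along its length; lies on one of its long sides. Three to five of the five are present.
- tube4: square plastic coin tube, clear with grey end caps, filled with brass coins, 80 long, 22 x 22 mm, 40 to 85 g; origin at its centre, x along its length; lies on one of its long sides. Three to five of the five are present.
- tube5: square plastic coin tube, clear with grey end caps, filled with brass coins, 80 long, 22 x 22 mm, 40 to 85 g; origin at its centre, x along its length; lies on one of its long sides. Three to five of the five are present.
- tray: loose shallow aluminium tip tray, 130 (x) by 246 (y) mm, 400 g; origin under the centre of its underside. Floor top at z = 6 mm. Five lanes run along x, centres at y = -96, -48, 0, 48, 96 mm, each 42 mm wide between ridges 6 mm thick with tops at z = 12 mm (outer sides too), from the pouring edge back to a wall (inner face x = 59, top z = 30 mm). Starts empty, on its mat
- tray_grip (a point): middle of the tray's grip, at tray x = 62, y = 0, z = 61 mm: a dark upright flat block on the back wall, 14 mm thick in x, 70 mm wide in y, its top at z = 80 mm; pinch it across x from above. Axes as the tray's
- tray_edge (a point): middle of the tray's open pouring edge, at tray x = -65, y = 0, z = 6 mm, on the robot's side at the start; it has no lip. Tubes slide out over it once the tray is tilted 25 to 36 degrees edge down; 55 degrees empties it
- mat: fixed black rubber mat, home of the tray, 175 (x) by 285 (y) by 4 mm; origin under its centre on the desk, axes as the tray's when it is home
- machine: fixed white coin machine; origin on the desk under the centre of its open hopper, z up. Hopper mouth 200 (x) by 270 mm (y) inside, walls 8 mm thick, rim at z = 140 mm; inside, steel slopes run from z = 97 mm at the two x walls down to 50 mm in the middle. On its +x side, away from the robot, a black panel 60 mm high from x = 108 to 183 mm carries the start key
- start_key_top (a point): centre of the top of the round white start key (36 mm across, 78 mm above the desk when up), on the machine's panel at machine x = 145, y = 60 mm; pressed straight down
- start_key (a joint): travel of the start key in m: 0 up, 0.006 fully down (spring, 4 N at the bottom)
- notes1: banded bundle of bank notes, 150 x 74 x 36 mm; origin under its centre; not part of the job, leave it alone
- notes2: banded bundle of bank notes, 150 x 74 x 24 mm; origin under its centre; not part of the job, leave it alone
- notes3: banded bundle of bank notes, 150 x 74 x 36 mm; origin under its centre; not part of the job, leave it alone
- stamp: wooden hand stamp standing up, 32 mm across, 62 mm high; origin under its centre; not part of the job, leave it alone
- inkpad: black ink pad, 85 x 60 x 18 mm; origin under its centre; not part of the job, leave it alone
- pencup: dark steel pen cup, 72 mm across, 85 mm high; origin under its centre; not part of the job, leave it alone
- seal: yellow plastic padlock seal lying flat, about 34 x 75 x 14 mm; origin under the middle of its 50 mm body; not part of the job, leave it alone
- calculator: grey desk calculator, 130 x 85 x 18 mm; origin under its centre; not part of the job, leave it alone
Mind the look-alikes: they are no part of the job. What is shaped like the tube5 but green or red is not meant.

How it is judged (in metres and radians):
On the way, in this order (a step that is already met when the one before it is completed fails the run):
1. every tube lies lengthwise on the floor of a lane of the tray (at most 20 mm of it over the pouring edge), one to a lane, let go, the tray standing on the desk (x of tube1 in the frame of tray between -0.045 and 0.03 m and y of tube1 in the frame of tray between -0.118 and 0.118 m and z of tube1 in the frame of tray between 0.01 and 0.0225 m and angle between the x axis of each of tube1, tube2, tube3, tube4, tube5 and the x axis of tray, either way round below 0.35 rad and x of tube2 in the frame of tray between -0.045 and 0.03 m and y of tube2 in the frame of tray between -0.118 and 0.118 m and z of tube2 in the frame of tray between 0.01 and 0.0225 m and x of tube3 in the frame of tray between -0.045 and 0.03 m and y of tube3 in the frame of tray between -0.118 and 0.118 m and z of tube3 in the frame of tray between 0.01 and 0.0225 m and x of tube4 in the frame of tray between -0.045 and 0.03 m and y of tube4 in the frame of tray between -0.118 and 0.118 m and z of tube4 in the frame of tray between 0.01 and 0.0225 m and x of tube5 in the frame of tray between -0.045 and 0.03 m and y of tube5 in the frame of tray between -0.118 and 0.118 m and z of tube5 in the frame of tray between 0.01 and 0.0225 m and contact force between the fingers and tube1 below 0.3 N and contact force between the fingers and tube2 below 0.3 N and contact force between the fingers and tube3 below 0.3 N and contact force between the fingers and tube4 below 0.3 N and contact force between the fingers and tube5 below 0.3 N and height (world z) of tray below 0.015 m and angle between tray's own z axis and vertical below 0.1 rad), for 0.2 s.
2. the tray is lifted clear of the desk with all the tubes in it (height (world z) of tray above 0.05 m and x of tube1 in the frame of tray between -0.07 and 0.07 m and z of tube1 in the frame of tray between 0.005 and 0.035 m and x of tube2 in the frame of tray between -0.07 and 0.07 m and z of tube2 in the frame of tray between 0.005 and 0.035 m and x of tube3 in the frame of tray between -0.07 and 0.07 m and z of tube3 in the frame of tray between 0.005 and 0.035 m and x of tube4 in the frame of tray between -0.07 and 0.07 m and z of tube4 in the frame of tray between 0.005 and 0.035 m and x of tube5 in the frame of tray between -0.07 and 0.07 m and z of tube5 in the frame of tray between 0.005 and 0.035 m), for 0.2 s.
3. all the tubes are in the hopper while the tray is still tilted (over 0.3 rad) above it (x of tube1 in the frame of machine between -0.1 and 0.1 m and y of tube1 in the frame of machine between -0.135 and 0.135 m and z of tube1 in the frame of machine between 0.045 and 0.135 m and x of tube2 in the frame of machine between -0.1 and 0.1 m and y of tube2 in the frame of machine between -0.135 and 0.135 m and z of tube2 in the frame of machine between 0.045 and 0.135 m and x of tube3 in the frame of machine between -0.1 and 0.1 m and y of tube3 in the frame of machine between -0.135 and 0.135 m and z of tube3 in the frame of machine between 0.045 and 0.135 m and x of tube4 in the frame of machine between -0.1 and 0.1 m and y of tube4 in the frame of machine between -0.135 and 0.135 m and z of tube4 in the frame of machine between 0.045 and 0.135 m and x of tube5 in the frame of machine between -0.1 and 0.1 m and y of tube5 in the frame of machine between -0.135 and 0.135 m and z of tube5 in the frame of machine between 0.045 and 0.135 m and angle between tray's own z axis and vertical above 0.3 rad and height (world z) of tray above 0.05 m), for 0.1 s.
4. the tray is back on its mat, level, square to it, let go (horizontal distance between tray and mat below 0.03 m and angle between the x axis of tray and the x axis of mat, either way round below 0.25 rad and angle between tray's own z axis and vertical below 0.06 rad and height (world z) of tray below 0.012 m and contact force between the fingers and tray below 0.3 N), for 0.3 s.
5. the start key is pressed fully down (value of joint start_key above 0.0045 m), for 0.05 s.
At the end, for the whole second after the job is handed in: All the tubes lie at rest in the hopper below its rim; the tray stands at rest, level, on its mat, its centre within 30 mm of the mat's centre and its sides within 0.25 rad of the mat's, let go; the start key is up again (all of step 4 and x of tube1 in the frame of machine between -0.1 and 0.1 m and y of tube1 in the frame of machine between -0.135 and 0.135 m and z of tube1 in the frame of machine between 0.045 and 0.135 m and x of tube2 in the frame of machine between -0.1 and 0.1 m and y of tube2 in the frame of machine between -0.135 and 0.135 m and z of tube2 in the frame of machine between 0.045 and 0.135 m and x of tube3 in the frame of machine between -0.1 and 0.1 m and y of tube3 in the frame of machine between -0.135 and 0.135 m and z of tube3 in the frame of machine between 0.045 and 0.135 m and x of tube4 in the frame of machine between -0.1 and 0.1 m and y of tube4 in the frame of machine between -0.135 and 0.135 m and z of tube4 in the frame of machine between 0.045 and 0.135 m and x of tube5 in the frame of machine between -0.1 and 0.1 m and y of tube5 in the frame of machine between -0.135 and 0.135 m and z of tube5 in the frame of machine between 0.045 and 0.135 m and linear speed of each of tube1, tube2, tube3, tube4, tube5, tray below 0.03 m/s and value of joint start_key below 0.002 m); the robot touches nothing.
It fails at once if one of the other things on the desk is shoved more than 50 mm from its place (distance of any of notes1, notes2, notes3, stamp, inkpad, pencup, seal, calculator from where it was at the start of the episode above 0.05 m).
Of tube1, tube2, tube3, tube4, tube5 only 3 to 5 are there at a start; the rules pass over those that are not, and their reading is None.
At some moment in a run one of tube1, tube2, tube3, tube4, tube5, tray may be knocked a few centimetres aside while the robot is not near it.
It also fails if it takes over 210 s, if anything falls off the work surface, if the arm or the gripper's body presses on something with over 40 N, if the wrist force passes 120 N, or if a joint passes its speed limit or range.

## Working session

There is one attempt and no reset: what is moved stays moved. The work goes in short steps, Python scripts to look and compute and a shell command to move; the robot and the scene stay as the last step left them, time stands still between calls to the robot, and variables do not carry over. Pictures are saved under pics/ and viewed, at most 14 in all, crops included, and the job is handed in when it is done.

```bash
mkdir -p pics
python3 - <<'E'
from rig import *
import cv2
print(state()); print(tcp_to_tips)
for n in("top","side"):
    print(n,camera_model(n)); cv2.imwrite(f"pics/{n}0.png",get_image(n)[:,:,::-1])
E
```

```text
{'clock': 0.0, 'qpos': array([-1.21401615e+00,  4.23803401e-01,  1.63069920e+00,  1.66826547e-05,
        1.08859173e+00, -1.90064046e-02]), 'joint_velocities': array([-0.00079802, -0.00256659, -0.00031787,  0.00062943, -0.00036595,
       -0.00100041]), 'tau': array([ 1.49477262e-03, -5.44621038e+01, -2.73666179e+01,  6.44217012e-02,
        2.26643309e-02, -6.40022631e-05]), 'tcp_pos': array([ 229.29978853, -581.11039553,  403.9212527 ]), 'tcp_rot': array([-3.08484595e+00, -5.86528162e-01,  3.73429759e-04]), 'ft_force': array([-0.35964422,  0.37925046,  0.07842422]), 'torque': array([-0.00028733, -0.01444393, -0.03188156]), 'gripper_force': 0.0, 'width': 87.55897524308003}
182.0
top {'fov_y': 55.75560405066918, 'cx': 320.4628469227312, 'cy': 202.54390463780751, 'k1': -0.03999928187715029, 'pose': array([[ 2.84727687e-02, -9.80672935e-01,  1.93571423e-01,
         3.01486553e+02],
       [-9.99580871e-01, -2.89471852e-02,  3.77709936e-04,
         1.21309935e+02],
       [ 5.23293792e-03, -1.93501046e-01, -9.81086113e-01,
         1.20959688e+03],
       [ 0.00000000e+00,  0.00000000e+00,  0.00000000e+00,
         1.00000000e+00]])}
side {'fov_y': 49.05903879527919, 'cx': 323.89748756070804, 'cy': 192.26880335029202, 'k1': -0.05372291253325736, 'pose': array([[-8.66407966e-01, -2.41451427e-01,  4.37079450e-01,
        -3.50396369e+01],
       [-4.98918874e-01,  4.54400820e-01, -7.37970089e-01,
         1.09501451e+03],
       [-2.04253293e-02, -8.57450350e-01, -5.14161164e-01,
         7.54949153e+02],
       [ 0.00000000e+00,  0.00000000e+00,  0.00000000e+00,
         1.00000000e+00]])}
```

View pics/top0.png

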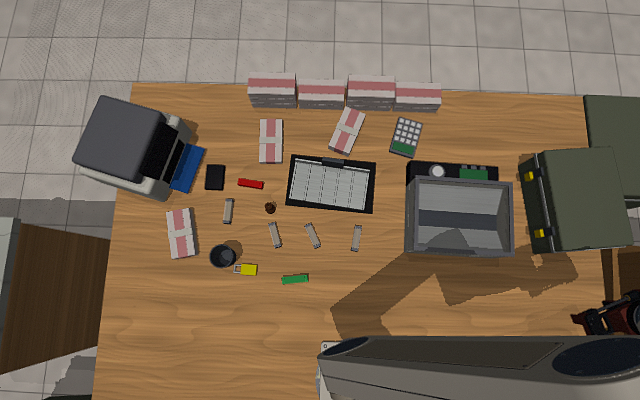

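View pics/side0.png

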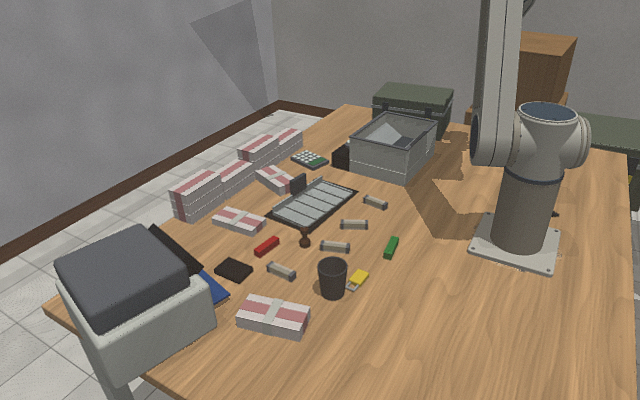

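The top view shows four grey tubes at about (228,211), (275,235), (312,236) and (356,237). The tray is at (331,183), the hopper at (460,215) and the start key at (438,171). The red bar at (250,183) and the green one at (295,279) are decoys. The side view shows the same four tubes at (375,202), (354,224), (335,246) and (282,270).

```bash
cat > h.py <<'E'
import numpy as np, cv2
from scipy.spatial.transform import Rotation as R
from rig import *
CM={n:camera_model(n) for n in("top","side")}
def K(n):
    c=CM[n]; f=200/np.tan(np.radians(c["fov_y"]/2)); return np.array([[f,0,c["cx"]],[0,f,c["cy"]],[0,0,1.]])
def D(n): return np.array([CM[n]["k1"],0,0,0.])
def ray(n,uv):
    p=cv2.undistortPoints(np.array(uv,float).reshape(-1,1,2),K(n),D(n)).reshape(-1,2)
    T=CM[n]["pose"]; d=np.c_[p,np.ones(len(p))]@T[:3,:3].T
    return T[:3,3],d
def onz(n,uv,z):
    o,d=ray(n,uv); return o+d*((z-o[2])/d[:,2])[:,None]
def tri(uvt,uvs):
    o1,d1=ray("top",uvt);o2,d2=ray("side",uvs);out=[]
    for a,b in zip(d1,d2):
        s=np.linalg.lstsq(np.c_[a,-b],o2-o1,rcond=None)[0]
        p,q=o1+a*s[0],o2+b*s[1]; out.append(np.r_[(p+q)/2,np.linalg.norm(p-q)])
    return np.array(out)
def proj(n,P):
    T=np.linalg.inv(CM[n]["pose"]); return cv2.projectPoints(np.array(P,float).reshape(-1,3),cv2.Rodrigues(T[:3,:3])[0],T[:3,3],K(n),D(n))[0].reshape(-1,2)
def shot(n,tag):
    im=get_image(n)[:,:,::-1].copy(); cv2.imwrite(f"pics/{n}_{tag}.png",im); return im
def comps(im,lo,hi,amin,amax):
    hsv=cv2.cvtColor(im,cv2.COLOR_BGR2HSV); m=cv2.inRange(hsv,lo,hi)
    out=[]
    for c in cv2.findContours(m,cv2.RETR_EXTERNAL,cv2.CHAIN_APPROX_NONE)[0]:
        a=cv2.contourArea(c)
        if amin<a<amax: out.append((cv2.minAreaRect(c),a,c))
    return out
def move(goal_tcp,yaw=None):
    "shares for a move to a TCP position (and, tool down, to the y-closing line at world yaw)"
    s=state(); r=R.from_rotvec(s["tcp_rot"]); d=r.inv().apply(np.array(goal_tcp)-s["tcp_pos"]); o=d/150
    t=None
    if yaw is not None:
        y=r.apply([0,1,0]); dy=(yaw-np.arctan2(y[1],y[0])+np.pi/2)%np.pi-np.pi/2; t=-dy/2/np.pi
    return np.round(o,4),t
E
python3 - <<'E'
from h import *
t=cv2.imread("pics/top0.png");s=cv2.imread("pics/side0.png")
for n,im,box in(("top",t,(120,80,420,300)),("side",s,(180,150,480,340))):
    print(n)
    for (c,wh,a),A,_ in comps(im,(0,0,60),(180,75,255),50,500):
        if box[0]<c[0]<box[2] and box[1]<c[1]<box[3]: print(np.round(c,1),np.round(wh,1),round(a),A)
big=np.hstack([cv2.resize(t[140:290,200:400],None,fx=2,fy=4,interpolation=2),cv2.resize(s[150:300,220:420],None,fx=2,fy=4,interpolation=2)])
cv2.imwrite("pics/crop0.png",big)
E
```

```text
top
[227.  256.5] [21. 10.] 90 76.0
[356.1 237.8] [ 7.1 25. ] 9 145.0
[312.3 235.1] [24.7  7.2] 65 142.5
[274.2 234.3] [24.9  6.9] 75 142.0
[227.8 210.6] [ 8.  23.7] 6 150.5
side
[280.8 270.9] [31.8 11.9] 24 312.5
[334.5 246.5] [29.6 11. ] 6 283.0
[353.5 224. ] [10. 27.] 90 242.0
[374.9 202.2] [26.   9.5] 20 194.5
```

View pics/crop0.png

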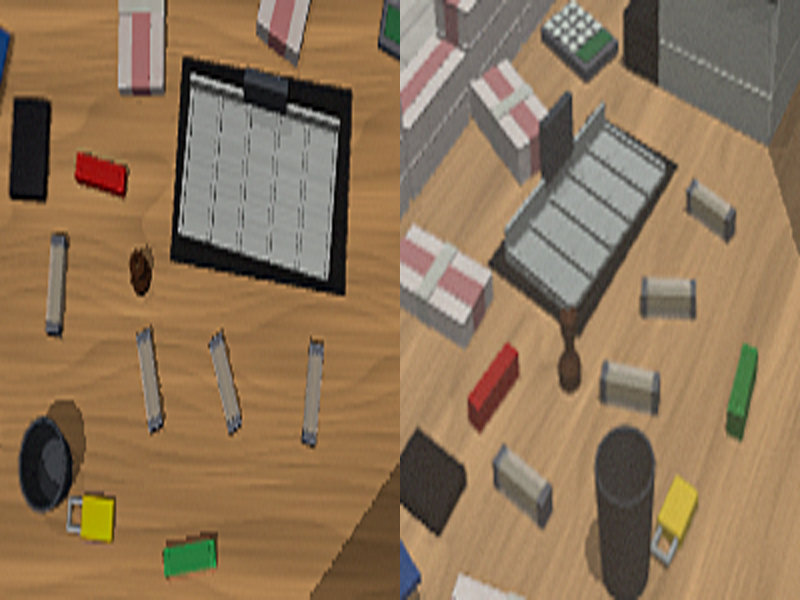

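The crop confirms exactly four tubes, with the tray standing upright on its mat and its grip on the far side. Next I measure the tubes, tray, machine and key.

Run:
```python
from h import *
np.set_printoptions(suppress=True,precision=1)
t=cv2.imread("pics/top0.png");s=cv2.imread("pics/side0.png")
T=[(356.1,237.8),(312.3,235.1),(274.2,234.3),(227.8,210.6)];S=[(374.9,202.2),(353.5,224),(334.5,246.5),(280.8,270.9)]
print("tri\n",tri(T,S)); print("plane22\n",onz("top",T,22)); print("plane11 side\n",onz("side",S,11))
for (c,wh,a),A,cc in comps(t,(0,0,60),(180,75,255),100,400):
    p=onz("top",cc.reshape(-1,2),20)[:,:2].astype(np.float32)
    if 220<c[0]<380 and 200<c[1]<260:
        r=cv2.minAreaRect(p); v=cv2.fitLine(p,cv2.DIST_L2,0,.01,.01).ravel(); print("tube",r[0],r[1],"axis yaw deg",np.degrees(np.arctan2(v[1],v[0])))
# mat / tray / machine contours
def poly(im,lo,hi,box,eps,name):
    hsv=cv2.cvtColor(im,cv2.COLOR_BGR2HSV); m=np.zeros(im.shape[:2],np.uint8); x0,y0,x1,y1=box
    m[y0:y1,x0:x1]=cv2.inRange(hsv,lo,hi)[y0:y1,x0:x1]
    c=max(cv2.findContours(m,0,1)[0],key=cv2.contourArea); q=cv2.approxPolyDP(c,eps,True).reshape(-1,2); print(name,cv2.contourArea(c),q.tolist()); return q
q=poly(t,(0,0,0),(180,255,60),(280,140,385,220),6,"mat top"); print(onz("top",q,4))
q=poly(t,(0,0,110),(180,80,255),(280,145,385,220),5,"tray top"); print(onz("top",q,12))
q=poly(t,(0,0,40),(180,60,255),(402,155,518,262),5,"machine top"); print(onz("top",q,140))
q=poly(t,(0,0,170),(180,40,255),(425,160,450,180),3,"key"); print(onz("top",q,78).mean(0))
cv2.imwrite("pics/crop1.png",np.hstack([cv2.resize(t[150:270,395:525],(400,370),interpolation=2),cv2.resize(s[90:200,330:450],(400,370),interpolation=2)]))
```

```text
tri
 [[425.6   4.8  11.    3.4]
 [430.8 144.3  11.4   2.1]
 [429.  265.   11.9   3.6]
 [501.  418.3  11.9   3.5]]
plane22
 [[426.1   6.4  22. ]
 [430.6 144.5  22. ]
 [429.6 264.5  22. ]
 [500.9 416.7  22. ]]
plane11 side
 [[424.    4.4  11. ]
 [429.9 143.6  11. ]
 [427.7 263.7  11. ]
 [499.8 417.2  11. ]]
tube (426.37884521484375, 6.367094993591309) (22.376867294311523, 79.2099380493164) axis yaw deg -8.859213
tube (431.07257080078125, 144.55992126464844) (78.16536712646484, 22.73004722595215) axis yaw deg 26.142914
tube (430.0243225097656, 264.8475341796875) (79.1649398803711, 21.523984909057617) axis yaw deg 17.128784
tube (501.5931091308594, 417.06689453125) (25.64668846130371, 75.89031219482422) axis yaw deg -3.151234
mat top 4230.0 [[291, 155], [285, 204], [372, 212], [374, 162]]
[[698.  224.6   4. ]
 [531.1 236.7   4. ]
 [513.1 -46.    4. ]
 [682.1 -52.4   4. ]]
tray top 2662.5 [[295, 162], [289, 197], [363, 209], [368, 173]]
[[671.6 209.6  12. ]
 [553.1 224.1  12. ]
 [520.6 -15.8  12. ]
 [641.2 -31.5  12. ]]
machine top 8355.5 [[407, 185], [405, 252], [514, 256], [511, 182], [444, 177], [434, 164], [428, 176], [415, 175]]
[[ 572.2 -129.4  140. ]
 [ 377.4 -120.8  140. ]
 [ 373.8 -433.   140. ]
 [ 591.  -439.1  140. ]
 [ 599.8 -239.3  140. ]
 [ 638.7 -210.9  140. ]
 [ 601.3 -191.9  140. ]
 [ 603.2 -153.5  140. ]]
key 64.0 [[436, 166], [433, 172], [440, 175], [442, 170]]
[ 636.7 -241.2   78. ]
```

View pics/crop1.png

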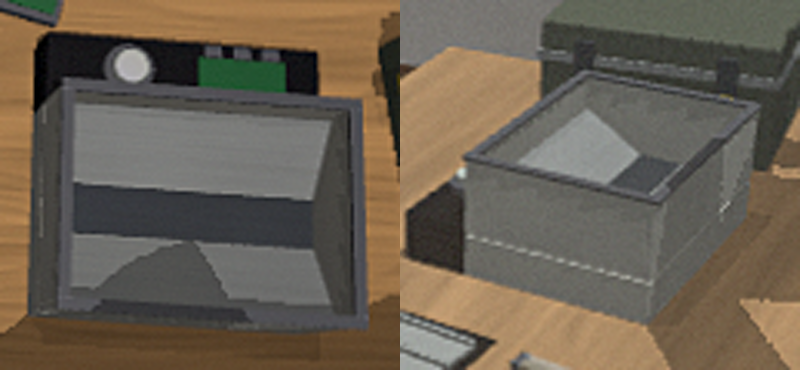

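The crop shows the hopper rim corners (top view) near (416,176), (513,182), (515,257) and (413,251). In the side view they are at (349.5,137), (385.5,112), (437,121) and (408,150). The key is at (437,171). Next I triangulate these and work out the first pick.

Run:
```python
from h import *
np.set_printoptions(suppress=True,precision=1)
T=[(415.8,175.9),(513,181.8),(514.9,257),(413.5,251.5)];S=[(349.5,137),(385.5,111.7),(437.1,120.9),(408,150.3)]
q=tri(T,S); print(q,q.mean(0))
p=onz("top",T,140);print(p,p.mean(0)); print(cv2.minAreaRect(p[:,:2].astype(np.float32)))
print("key",onz("top",[(437.3,171.4)],78))
s=cv2.imread("pics/side0.png");t=cv2.imread("pics/top0.png")
for n,im,(x0,y0,x1,y1) in(("top",t,(315,150,350,172)),("side",s,(285,168,310,198))):
    m=cv2.inRange(cv2.cvtColor(im,cv2.COLOR_BGR2HSV),(0,0,45 if n=="top" else 0),(180,255,85))[y0:y1,x0:x1]
    for c in cv2.findContours(m,0,1)[0]:
        if cv2.contourArea(c)>20: print(n,(cv2.approxPolyDP(c,2,True).reshape(-1,2)+[x0,y0]).tolist())
print("expected grip top corners", [proj(n,[[662.7+.134*k,87.2+.991*k,84] for k in(-35,35)]) for n in("top","side")])
a=np.radians(-8.9); print("to tube1 above",move([426,6,300],a+np.pi/2))
```

```text
[[ 599.9 -157.3  136.6    3.2]
 [ 590.7 -449.8  133.1    6.1]
 [ 372.4 -435.4  139.2    2.8]
 [ 379.6 -145.1  139.2    0.3]] [ 485.7 -296.9  137.     3.1]
[[ 600.5 -155.8  140. ]
 [ 591.8 -445.2  140. ]
 [ 371.1 -435.5  140. ]
 [ 379.4 -144.9  140. ]] [ 485.7 -295.4  140. ]
((485.59423828125, -295.0740966796875), (293.8029479980469, 221.29983520507812), 88.27322387695312)
key [[ 634.5 -239.7   78. ]]
top [[322, 159], [343, 163], [343, 159]]
top [[333, 150], [349, 154]]
side [[303, 173], [302, 176], [301, 174], [290, 181], [290, 192], [294, 197], [305, 190]]
expected grip top corners [array([[344. , 160.7],
       [321.7, 157.2]]), array([[303.3, 171.9],
       [288.9, 180.6]])]
to tube1 above (array([ 2.7, -3.2,  0.7]), np.float64(0.08453453158527345))
```

Machine centre is about (485,-295) with yaw -2°, and the key is at (633,-240); both agree with the given sizes. Now moving to above tube 1.

```bash
python3 -m pendant '[[[0.68,-0.81,0,0,0,0,0.7],[0.68,-0.81,0,0,0,0,0.7],[0.68,-0.81,0,0,0,0,0.7],[0.68,-0.81,0,0,0,0,0.7]]]' >/dev/null
python3 -m pendant '[[[0.68,-0.81,0,0,0,0,0.7],[0.68,-0.81,0,0,0,0,0.7],[0.68,-0.81,0,0,0,0,0.7],[0.68,-0.81,0,0,0,0,0.7]]]' >/dev/null
python3 -m pendant '[[[0.68,-0.81,0,0,0,0,0.7],[0.68,-0.81,0,0,0,0,0.7],[0.68,-0.81,0,0,0,0,0.7],[0.68,-0.81,0,0,0,0,0.7]]]' >/dev/null
python3 -m pendant '[[[0.68,-0.81,0.6,0,0,0.0845,0.7],[0.68,-0.81,0.6,0,0,0.0845,0.7],[0.68,-0.81,0.6,0,0,0.0845,0.7],[0.68,-0.81,0.6,0,0,0.0845,0.7],[0.68,-0.81,0.6,0,0,0.0845,0.7],[0.68,-0.81,0.6,0,0,0.0845,0.7]]]'
python3 - <<'E'
from h import *
print(state()["qpos"]); print(move([426,5.5,190.5],np.radians(-8.9+90)))
im=shot("top","1")
for (c,wh,a),A,cc in comps(im,(0,0,60),(180,75,255),100,400):
    if 100<c[0]<400 and 180<c[1]<399: print(np.round(c,1),np.round(wh,1),round(a),A)
E
```

```text
clock: 1.9
tcp_pos: [431.3, 20.6, 313.6]
tcp_rot: [3.132, -0.24, -0.003]
ft_force: [-0.5, 0.6, 0.7]
width: 61.5
gripper_force: 0.0
[ 2.02463645e-02  2.92131977e-01  2.10956407e+00 -4.77150130e-04
  7.41598682e-01  1.74443805e+00]
(array([-0.0183,  0.1044,  0.821 ]), np.float64(0.00036471297433199806))
[312.3 235.1] [24.7  7.2] 65 141.5
[274.2 234.3] [24.9  6.9] 75 142.0
[227.8 210.6] [ 8.  23.7] 6 150.5
```

View pics/top_1.png

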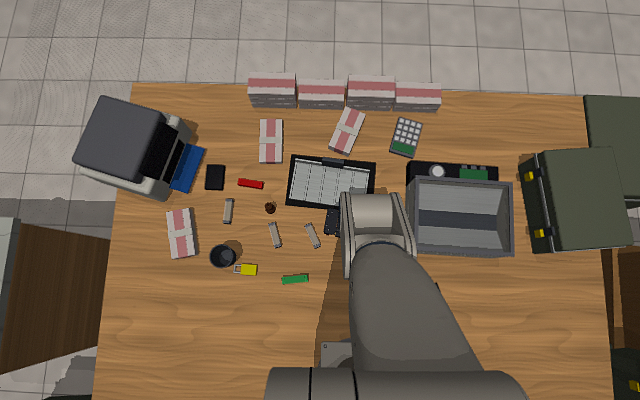

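The picture shows no more tubes in the area the arm used to cover, so four are present. Descending on tube 1.

```bash
python3 -m pendant '[[[-0.018,0.104,0.3,0,0,0,0.7],[-0.018,0.104,0.6,0,0,0,0.7],[-0.018,0.104,0.75,0,0,0,0.7],[-0.018,0.104,0.821,0,0,0,0.7],[-0.018,0.104,0.821,0,0,0,0.7]]]'
python3 -m pendant '[[[0,0,0,0,0,0,0],[0,0,0,0,0,0,0],[0,0,0,0,0,0,0],[0,0,0,0,0,0,0],[0,0,0,0,0,0,0]]]' 25
python3 -m pendant '[[[0,0,-0.1,0,0,0,0],[0,0,-0.3,0,0,0,0],[0,0,-0.5,0,0,0,0],[0,0,-0.5,0,0,0,0]]]'
python3 - <<'E'
from h import *
a=np.radians(-7.7); c=np.array([601.3,95.5]); X=np.array([np.cos(a),np.sin(a)]);Y=np.array([-X[1],X[0]])
for y in(-48,0,48,96):
    p=c-8*X+y*Y; print(y,p,move([*p,250],a+np.pi/2))
E
```

```text
clock: 2.45
tcp_pos: [425.6, 4.4, 191.0]
tcp_rot: [3.132, -0.245, -0.002]
ft_force: [-0.2, 0.3, 0.6]
width: 62.0
gripper_force: 0.0
clock: 2.95
tcp_pos: [425.6, 5.6, 192.0]
tcp_rot: [-3.132, 0.243, -0.002]
ft_force: [0.3, 0.9, 0.7]
width: 25.1
gripper_force: 0.0
clock: 3.35
tcp_pos: [426.6, 5.6, 269.3]
tcp_rot: [-3.132, 0.243, -0.009]
ft_force: [0.1, 0.6, -0.5]
width: 22.0
gripper_force: 25.0
-48 [586.9407975  49.0046959] (array([ 1.0108, -0.451 ,  0.1353]), np.float64(-0.003259225108054625))
0 [593.3721344   96.57188948] (array([ 1.0042, -0.7709,  0.1356]), np.float64(-0.003259225108054625))
48 [599.8034713  144.13908307] (array([ 0.9977, -1.0909,  0.1358]), np.float64(-0.003259225108054625))
96 [606.2348082  191.70627666] (array([ 0.9911, -1.4108,  0.136 ]), np.float64(-0.003259225108054625))
```

Tube 1 is held (22 mm wide, 25 N). Taking it to lane -48.

```bash
python3 -m pendant '[[[0.98,-0.45,0,0,0,-0.003,0],[0.98,-0.45,0,0,0,-0.003,0],[0.98,-0.45,0,0,0,-0.003,0],[0.98,-0.45,0.13,0,0,-0.003,0],[0.98,-0.45,0.13,0,0,-0.003,0],[0.98,-0.45,0.13,0,0,-0.003,0]]]'
python3 - <<'E'
from h import *
print(move([586.9,49,200.5],np.radians(82.3)))
s=shot("side","2")
cv2.imwrite("pics/c2.png",cv2.resize(s[120:250,240:400],(640,520),interpolation=2))
E
```

```text
clock: 3.95
tcp_pos: [579.8, 49.4, 245.6]
tcp_rot: [3.134, -0.213, -0.006]
ft_force: [-0.7, 0.3, -0.3]
width: 21.6
gripper_force: 25.0
(array([ 0.0483, -0.004 ,  0.3003]), np.float64(-0.0002580387336712827))
```

View pics/c2.png

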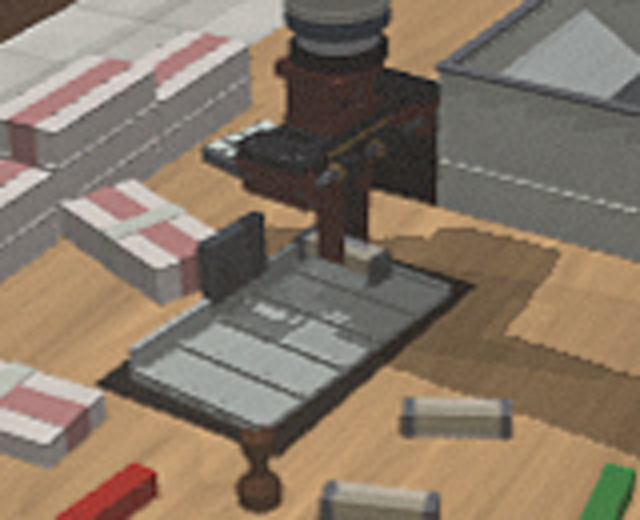

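The tube hangs level in the fingers above the tray lane, with its length along the lane. Lowering it and letting go.

```bash
python3 -m pendant '[[[0.048,0,0.15,0,0,0,0],[0.048,0,0.23,0,0,0,0],[0.048,0,0.26,0,0,0,0],[0.048,0,0.28,0,0,0,0],[0.048,0,0.29,0,0,0,0],[0.048,0,0.295,0,0,0,0],[0.048,0,0.295,0,0,0,0]]]'
python3 -m pendant '[[[0,0,0,0,0,0,0.36],[0,0,0,0,0,0,0.36],[0,0,0,0,0,0,0.36]]]'
python3 -m pendant '[[[0,0,-0.2,0,0,0,0.36],[0,0,-0.4,0,0,0,0.36],[0,0,-0.4,0,0,0,0.5]]]'
python3 - <<'E'
from h import *
print(move([431,144.3,250],np.radians(26.1+90)))
E
```

```text
clock: 4.7
tcp_pos: [587.3, 48.3, 205.6]
tcp_rot: [3.134, -0.214, -0.003]
ft_force: [-11.2, -0.9, 25.6]
width: 21.8
gripper_force: 25.0
clock: 5.0
tcp_pos: [588.2, 48.4, 203.1]
tcp_rot: [-3.134, 0.214, -0.001]
ft_force: [0.3, -0.3, -0.1]
width: 31.6
gripper_force: 0.0
clock: 5.3
tcp_pos: [589.8, 48.6, 266.2]
tcp_rot: [-3.133, 0.214, -0.01]
ft_force: [0.7, -0.8, -0.3]
width: 36.5
gripper_force: 0.0
(array([-1.1359, -0.4883,  0.1016]), np.float64(-0.09419265384211943))
```

```bash
python3 -m pendant '[[[-0.6,-0.25,0,0,0,0,0.7],[-0.6,-0.25,0,0,0,0,0.7]]]' >/dev/null
python3 -m pendant '[[[-0.53,-0.24,0.1,0,0,-0.094,0.7],[-0.53,-0.24,0.1,0,0,-0.094,0.7],[-0.53,-0.24,0.1,0,0,-0.094,0.7],[-0.53,-0.24,0.1,0,0,-0.094,0.7],[-0.53,-0.24,0.1,0,0,-0.094,0.7],[-0.53,-0.24,0.1,0,0,-0.094,0.7]]]'
python3 - <<'E'
from h import *
print(move([430.5,144,190.5],np.radians(26.1+90)))
im=shot("top","3")
for (c,wh,a),A,cc in comps(im,(0,0,60),(180,75,255),60,400):
    if 200<c[0]<400 and 150<c[1]<300: print(np.round(c,1),np.round(wh,1),round(a),A)
E
```

```text
clock: 6.1
tcp_pos: [430.3, 144.3, 247.4]
tcp_rot: [3.062, 0.702, -0.001]
ft_force: [0.4, 0.2, 1.3]
width: 61.2
gripper_force: 0.0
(array([0.0006, 0.0023, 0.3794]), np.float64(-0.0008031989917255409))
[228.3 254.3] [12.  11.3] 45 81.0
[274.2 234.4] [24.7  6.9] 75 141.0
[227.8 210.6] [ 8.  23.7] 6 150.5
```

```bash
python3 -m pendant '[[[0,0.002,0.25,0,0,0,0.7],[0,0.002,0.35,0,0,0,0.7],[0,0.002,0.38,0,0,0,0.7],[0,0.002,0.38,0,0,0,0.7]]]'
python3 -m pendant '[[[0,0,0,0,0,0,0],[0,0,0,0,0,0,0],[0,0,0,0,0,0,0],[0,0,0,0,0,0,0],[0,0,0,0,0,0,0],[0,0,0,0,0,0,0],[0,0,0,0,0,0,0],[0,0,0,0,0,0,0]]]' 25
python3 -m pendant '[[[0,0,-0.2,0,0,0,0],[0,0,-0.45,0,0,0,0],[0,0,-0.45,0,0,0,0]]]'
python3 - <<'E'
from h import *
print(move([593.4,96.6,250],np.radians(82.3)))
E
```

```text
clock: 6.55
tcp_pos: [430.4, 143.8, 190.3]
tcp_rot: [3.061, 0.705, -0.002]
ft_force: [-0.7, 0.3, 1.2]
width: 61.7
gripper_force: 0.0
clock: 7.35
tcp_pos: [430.5, 144.1, 191.0]
tcp_rot: [-3.061, -0.707, -0.001]
ft_force: [-0.6, -0.3, 6.4]
width: 22.0
gripper_force: 25.0
clock: 7.65
tcp_pos: [431.8, 144.5, 261.4]
tcp_rot: [-3.06, -0.707, -0.01]
ft_force: [1.2, -0.7, -1.2]
width: 21.6
gripper_force: 25.0
(array([0.8278, 0.7596, 0.082 ]), np.float64(0.09370279570277101))
```

```bash
python3 -m pendant '[[[0.82,0.755,0,0,0,0.0937,0],[0.82,0.755,0,0,0,0.0937,0],[0.82,0.755,0,0,0,0.0937,0],[0.82,0.755,0.08,0,0,0.0937,0],[0.82,0.755,0.08,0,0,0.0937,0],[0.82,0.755,0.08,0,0,0.0937,0],[0.82,0.755,0.08,0,0,0.0937,0]]]'
python3 - <<'E'
from h import *
print(move([593.4,96.6,201.5],np.radians(82.3)))
E
```

```text
clock: 8.35
tcp_pos: [589.3, 96.6, 245.7]
tcp_rot: [3.134, -0.207, -0.004]
ft_force: [-0.9, 0.8, -1.1]
width: 21.9
gripper_force: 25.0
(array([ 0.028 , -0.004 ,  0.2945]), np.float64(0.00042915453389949835))
```

```bash
python3 -m pendant '[[[0.02,0,0.15,0,0,0,0],[0.02,0,0.23,0,0,0,0],[0.02,0,0.26,0,0,0,0],[0.02,0,0.28,0,0,0,0],[0.02,0,0.28,0,0,0,0]]]'
python3 -m pendant '[[[0,0,0.005,0,0,0,0.36],[0,0,0.005,0,0,0,0.36],[0,0,0.005,0,0,0,0.36]]]'
python3 -m pendant '[[[0,0,-0.2,0,0,0,0.36],[0,0,-0.4,0,0,0,0.36],[0,0,-0.4,0,0,0,0.5]]]'
python3 - <<'E'
from h import *
print(move([429.5,264.8,250],np.radians(17.1+90)))
E
```

```text
clock: 8.85
tcp_pos: [593.4, 96.0, 204.3]
tcp_rot: [3.135, -0.21, -0.001]
ft_force: [1.0, -0.1, -0.2]
width: 21.8
gripper_force: 25.0
clock: 9.15
tcp_pos: [593.8, 95.9, 204.0]
tcp_rot: [-3.134, 0.211, -0.001]
ft_force: [-0.5, 0.1, 0.3]
width: 31.6
gripper_force: 0.0
clock: 9.45
tcp_pos: [595.3, 96.1, 267.5]
tcp_rot: [-3.133, 0.211, -0.011]
ft_force: [0.3, -0.1, 0.1]
width: 36.4
gripper_force: 0.0
(array([-1.2467, -0.9665,  0.1099]), np.float64(-0.06889249618636109))
```

```bash
python3 -m pendant '[[[-0.62,-0.48,0,0,0,0,0.7],[-0.62,-0.48,0,0,0,0,0.7],[-0.62,-0.48,0,0,0,0,0.7]]]' >/dev/null
python3 -m pendant '[[[-0.62,-0.485,0.1,0,0,-0.069,0.7],[-0.62,-0.485,0.1,0,0,-0.069,0.7],[-0.62,-0.485,0.1,0,0,-0.069,0.7],[-0.62,-0.485,0.1,0,0,-0.069,0.7],[-0.62,-0.485,0.1,0,0,-0.069,0.7]]]'
python3 - <<'E'
from h import *
print(move([429.5,264.6,190.5],np.radians(17.1+90)))
im=shot("top","4")
for (c,wh,a),A,cc in comps(im,(0,0,60),(180,75,255),60,400):
    if 200<c[0]<400 and 180<c[1]<300: print(np.round(c,1),np.round(wh,1),round(a),A)
x=im[140:220,270:390]; cv2.imwrite("pics/c4.png",cv2.resize(x,(600,400),interpolation=2))
E
```

```text
clock: 10.25
tcp_pos: [429.1, 264.3, 248.4]
tcp_rot: [3.107, 0.466, 0.001]
ft_force: [-0.1, 0.0, 0.4]
width: 61.5
gripper_force: 0.0
(array([ 0.0029, -0.0009,  0.3862]), np.float64(-0.0001438903493089594))
```

View pics/c4.png

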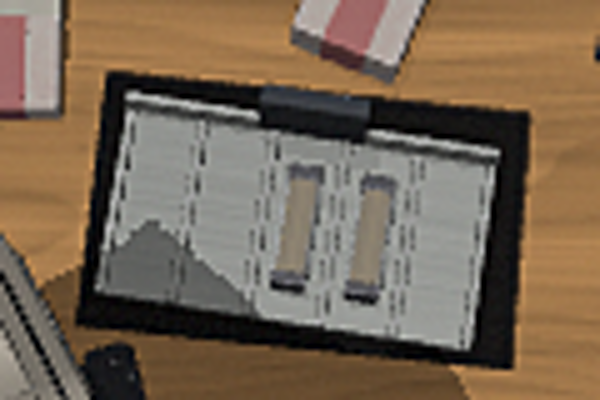

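The crop shows both tubes lying lengthwise and centred in lanes 0 and -48, with the tray not disturbed. Picking tube 3.

```bash
python3 -m pendant '[[[0.003,0,0.25,0,0,0,0.7],[0.003,0,0.35,0,0,0,0.7],[0.003,0,0.386,0,0,0,0.7],[0.003,0,0.386,0,0,0,0.7]]]'
python3 -m pendant '[[[0,0,0,0,0,0,0],[0,0,0,0,0,0,0],[0,0,0,0,0,0,0],[0,0,0,0,0,0,0],[0,0,0,0,0,0,0],[0,0,0,0,0,0,0],[0,0,0,0,0,0,0],[0,0,0,0,0,0,0]]]' 25
python3 -m pendant '[[[0,0,-0.2,0,0,0,0],[0,0,-0.45,0,0,0,0],[0,0,-0.45,0,0,0,0]]]'
python3 - <<'E'
from h import *
print(move([599.8,144.1,250],np.radians(82.3)))
E
```

```text
clock: 10.7
tcp_pos: [429.9, 263.6, 190.2]
tcp_rot: [3.107, 0.464, -0.001]
ft_force: [0.4, -0.2, -0.4]
width: 61.5
gripper_force: 0.0
clock: 11.5
tcp_pos: [429.2, 264.5, 190.9]
tcp_rot: [-3.106, -0.468, -0.001]
ft_force: [-0.1, -0.5, 7.1]
width: 21.6
gripper_force: 25.0
clock: 11.8
tcp_pos: [430.4, 265.1, 261.5]
tcp_rot: [-3.104, -0.468, -0.009]
ft_force: [0.3, -0.4, -1.2]
width: 21.8
gripper_force: 25.0
(array([0.8406, 1.104 , 0.0802]), np.float64(0.06901011914676476))
```

```bash
python3 -m pendant '[[[0.4,0.55,0,0,0,0,0],[0.4,0.55,0,0,0,0,0],[0.4,0.55,0,0,0,0,0]]]' >/dev/null
python3 -m pendant '[[[0.435,0.55,0.08,0,0,0.069,0],[0.435,0.55,0.08,0,0,0.069,0],[0.435,0.55,0.08,0,0,0.069,0],[0.435,0.55,0.08,0,0,0.069,0],[0.435,0.55,0.08,0,0,0.069,0]]]'
python3 - <<'E'
from h import *
print(move([599.8,144.1,203.5],np.radians(82.3)))
E
```

```text
clock: 12.6
tcp_pos: [596.3, 143.9, 245.0]
tcp_rot: [3.134, -0.205, -0.004]
ft_force: [-0.4, 0.2, -0.8]
width: 21.8
gripper_force: 25.0
(array([ 0.0237, -0.0048,  0.2767]), np.float64(0.0005666568199790247))
```

```bash
python3 -m pendant '[[[0.017,0,0.15,0,0,0,0],[0.017,0,0.23,0,0,0,0],[0.017,0,0.26,0,0,0,0],[0.017,0,0.275,0,0,0,0],[0.017,0,0.275,0,0,0,0]]]'
python3 -m pendant '[[[0,0,0.005,0,0,0,0.36],[0,0,0.005,0,0,0,0.36],[0,0,0.005,0,0,0,0.36]]]'
python3 -m pendant '[[[0,0,-0.2,0,0,0,0.36],[0,0,-0.4,0,0,0,0.36],[0,0,-0.4,0,0,0,0.5]]]'
python3 - <<'E'
from h import *
im=shot("top","5")
for (c,wh,a),A,cc in comps(im,(0,0,60),(180,75,255),60,400):
    if 200<c[0]<400 and 180<c[1]<300: print(np.round(c,1),np.round(wh,1),round(a),A)
print(move([501.3,417.3,250],np.radians(-3.2+90)))
E
```

```text
clock: 13.1
tcp_pos: [599.8, 143.6, 204.9]
tcp_rot: [3.135, -0.209, -0.0]
ft_force: [-0.7, 1.0, -0.6]
width: 21.6
gripper_force: 25.0
clock: 13.4
tcp_pos: [600.2, 143.3, 204.6]
tcp_rot: [-3.134, 0.211, -0.001]
ft_force: [0.2, -0.2, -0.0]
width: 31.7
gripper_force: 0.0
clock: 13.7
tcp_pos: [601.6, 143.6, 268.2]
tcp_rot: [-3.132, 0.211, -0.011]
ft_force: [0.7, 0.0, 0.9]
width: 36.5
gripper_force: 0.0
[227.6 210.6] [ 7.5 23.7] 6 147.5
(array([-0.9032, -1.7204,  0.1082]), np.float64(-0.012514792141899315))
```

```bash
python3 -m pendant '[[[-0.45,-0.86,0,0,0,0,0.7],[-0.45,-0.86,0,0,0,0,0.7],[-0.45,-0.86,0,0,0,0,0.7]]]' >/dev/null
python3 -m pendant '[[[-0.45,-0.86,0,0,0,-0.0125,0.7],[-0.45,-0.86,0,0,0,-0.0125,0.7],[-0.45,-0.86,0.1,0,0,-0.0125,0.7],[-0.45,-0.86,0.1,0,0,-0.0125,0.7],[-0.45,-0.86,0.1,0,0,-0.0125,0.7]]]'
python3 - <<'E'
from h import *
print(move([501.3,417.0,190.5],np.radians(-3.2+90)),state()["qpos"])
im=shot("top","6"); s=shot("side","6")
cv2.imwrite("pics/c6.png",np.hstack([cv2.resize(im[140:220,270:390],(400,400),interpolation=2),cv2.resize(s[140:300,220:400],(400,400),interpolation=2)]))
E
```

```text
clock: 14.55
tcp_pos: [499.7, 417.5, 247.5]
tcp_rot: [3.139, -0.084, -0.003]
ft_force: [0.6, -0.2, -0.3]
width: 61.6
gripper_force: 0.0
(array([0.0115, 0.0019, 0.3802]), np.float64(0.0003881826711709816)) [ 6.77747596e-01  6.57314717e-01  1.64957674e+00 -2.60435344e-04
  8.37362759e-01  2.30213181e+00]
```

View pics/c6.png

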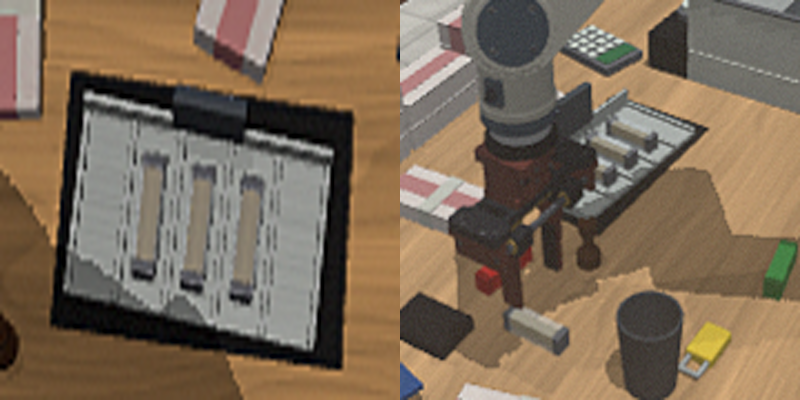

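Three tubes lie in lanes 48, 0 and -48. The fingers straddle the fourth tube, with the stamp, cup and notes clear of them.

```bash
python3 -m pendant '[[[0.01,0,0.25,0,0,0,0.7],[0.01,0,0.35,0,0,0,0.7],[0.01,0,0.38,0,0,0,0.7],[0.01,0,0.38,0,0,0,0.7]]]'
python3 -m pendant '[[[0,0,0,0,0,0,0],[0,0,0,0,0,0,0],[0,0,0,0,0,0,0],[0,0,0,0,0,0,0],[0,0,0,0,0,0,0],[0,0,0,0,0,0,0],[0,0,0,0,0,0,0],[0,0,0,0,0,0,0]]]' 25
python3 -m pendant '[[[0,0,-0.2,0,0,0,0],[0,0,-0.5,0,0,0,0],[0,0,-0.5,0,0,0,0]]]'
python3 - <<'E'
from h import *
print(move([606.2,191.7,250],np.radians(82.3)))
E
```

```text
clock: 15.05
tcp_pos: [502.6, 416.0, 191.6]
tcp_rot: [3.139, -0.09, -0.002]
ft_force: [0.2, 0.7, 0.2]
width: 61.4
gripper_force: 0.0
clock: 15.85
tcp_pos: [502.3, 417.1, 192.4]
tcp_rot: [-3.14, 0.088, -0.0]
ft_force: [-0.3, 0.3, 3.8]
width: 21.7
gripper_force: 25.0
clock: 16.15
tcp_pos: [504.0, 418.3, 272.4]
tcp_rot: [-3.135, 0.087, -0.011]
ft_force: [1.8, 0.2, -0.6]
width: 22.0
gripper_force: 25.0
(array([0.7636, 1.471 , 0.1461]), np.float64(0.012522173145861196))
```

```bash
python3 -m pendant '[[[0.37,0.73,0,0,0,0,0],[0.37,0.73,0,0,0,0,0],[0.37,0.73,0,0,0,0,0]]]' >/dev/null
python3 -m pendant '[[[0.38,0.74,0,0,0,0.0125,0],[0.38,0.74,0,0,0,0.0125,0],[0.38,0.74,0.1,0,0,0.0125,0],[0.38,0.74,0.13,0,0,0.0125,0],[0.38,0.74,0.13,0,0,0.0125,0]]]'
python3 - <<'E'
from h import *
print(move([606.2,191.7,204],np.radians(82.3)))
E
```

```text
clock: 16.95
tcp_pos: [601.7, 190.0, 246.1]
tcp_rot: [3.134, -0.213, -0.004]
ft_force: [-0.4, -0.1, -0.3]
width: 21.4
gripper_force: 25.0
(array([ 0.0287, -0.0153,  0.2807]), np.float64(-0.0002415551389014343))
```

```bash
python3 -m pendant '[[[0.022,-0.01,0.15,0,0,0,0],[0.022,-0.01,0.23,0,0,0,0],[0.022,-0.01,0.26,0,0,0,0],[0.022,-0.01,0.277,0,0,0,0],[0.022,-0.01,0.277,0,0,0,0]]]'
python3 -m pendant '[[[0,0,0.005,0,0,0,0.36],[0,0,0.005,0,0,0,0.36],[0,0,0.005,0,0,0,0.36]]]'
python3 -m pendant '[[[0,0,-0.2,0,0,0,0.36],[0,0,-0.5,0,0,0,0.36],[0,0,-0.8,0,0,0,0.5],[-1,0,-0.8,0,0,0,0.7],[-1,0,-0.8,0,0,0,0.7],[-1,0,-0.8,0,0,0,0.7]]]'
python3 - <<'E'
from h import *
im=shot("top","7"); s=shot("side","7")
cv2.imwrite("pics/c7.png",np.hstack([cv2.resize(im[140:230,270:390],(400,400),interpolation=2),cv2.resize(s[140:260,250:370],(400,400),interpolation=2)]))
E
```

```text
clock: 17.45
tcp_pos: [605.6, 192.1, 206.1]
tcp_rot: [3.135, -0.21, -0.0]
ft_force: [0.2, 0.4, -1.1]
width: 21.6
gripper_force: 25.0
clock: 17.75
tcp_pos: [606.0, 191.6, 205.9]
tcp_rot: [-3.134, 0.211, -0.001]
ft_force: [0.0, 0.2, 0.5]
width: 31.8
gripper_force: 0.0
clock: 18.35
tcp_pos: [455.6, 211.4, 326.0]
tcp_rot: [-3.134, 0.213, -0.002]
ft_force: [-0.3, 1.2, 0.2]
width: 59.3
gripper_force: 0.0
```

View pics/c7.png

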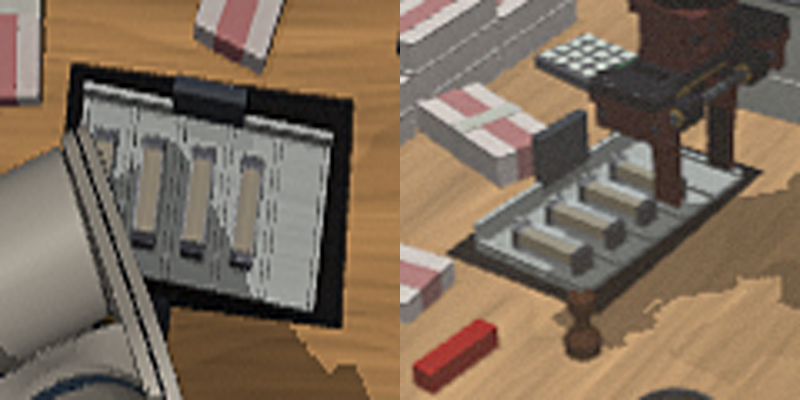

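All four tubes lie in separate lanes and the tray is unmoved. Now I turn the hand and go to the grip.

```bash
python3 -m pendant '[[[0.7,0.3,0,0,0,-0.25,0.5],[0.7,0.3,0,0,0,-0.25,0.5],[0.7,0.3,0,0,0,-0.25,0.5],[0.7,0.3,0,0,0,-0.25,0.5],[0.7,0.3,0,0,0,-0.25,0.5],[0.7,0.3,0,0,0,-0.25,0.5],[0.7,0.3,0,0,0,-0.25,0.5],[0.7,0.3,0,0,0,-0.25,0.5],[0.7,0.3,0,0,0,-0.25,0.5],[0.7,0.3,0,0,0,-0.25,0.5],[0.7,0.3,0,0,0,-0.25,0.5]]]'
python3 - <<'E'
from h import *
print(move([662.7,87.2,275],np.radians(-7.7)),state()["qpos"])
E
```

```text
clock: 19.55
tcp_pos: [555.6, 152.8, 325.7]
tcp_rot: [2.36, 2.073, 0.001]
ft_force: [0.4, -0.2, -0.5]
width: 43.8
gripper_force: 0.0
(array([-0.3419,  0.7639,  0.3386]), np.float64(0.0007930295081131726)) [ 2.47790689e-01  4.54910371e-01  1.79504246e+00 -8.20190771e-05
  8.90715811e-01  3.77249715e-01]
```

```bash
python3 -m pendant '[[[-0.342,0.764,0,0,0,0,0.5],[-0.342,0.764,0,0,0,0,0.5],[-0.342,0.764,0.2,0,0,0,0.5],[-0.342,0.764,0.3,0,0,0,0.5],[-0.342,0.764,0.3,0,0,0,0.5]]]'
python3 - <<'E'
from h import *
print(move([662.7,87.2,228],np.radians(-7.7)))
s=shot("side","8"); t=shot("top","8")
cv2.imwrite("pics/c8.png",np.hstack([cv2.resize(t[140:230,270:390],(400,400),interpolation=2),cv2.resize(s[100:260,230:390],(400,400),interpolation=2)]))
E
```

```text
clock: 20.05
tcp_pos: [660.8, 86.2, 277.4]
tcp_rot: [-2.364, -2.064, 0.007]
ft_force: [-1.0, -0.2, -1.2]
width: 43.7
gripper_force: 0.0
(array([0.0089, 0.0133, 0.3295]), np.float64(-0.00019132097860584583))
```

View pics/c8.png

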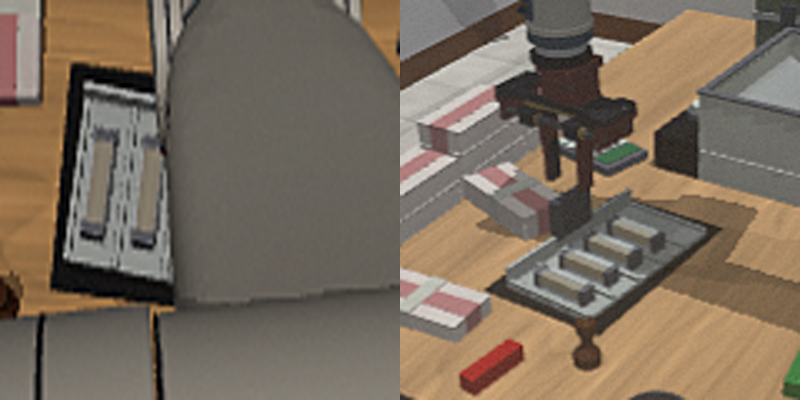

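The open fingers stand astride the grip and all four tubes are in the tray. Descending and pinching the grip.

```bash
python3 -m pendant '[[[0.008,0.01,0.15,0,0,0,0.5],[0.008,0.01,0.25,0,0,0,0.5],[0.008,0.01,0.32,0,0,0,0.5],[0.008,0.01,0.32,0,0,0,0.5]]]'
python3 -m pendant '[[[0,0,0,0,0,0,0],[0,0,0,0,0,0,0],[0,0,0,0,0,0,0],[0,0,0,0,0,0,0],[0,0,0,0,0,0,0],[0,0,0,0,0,0,0],[0,0,0,0,0,0,0]]]' 60
python3 -m pendant '[[[0,0,-0.05,0,0,0,0],[0,0,-0.1,0,0,0,0],[0,0,-0.2,0,0,0,0],[0,0,-0.3,0,0,0,0],[0,0,-0.4,0,0,0,0],[0,0,-0.5,0,0,0,0],[0,0,-0.5,0,0,0,0],[0,0,-0.5,0,0,0,0],[0,0,-0.5,0,0,0,0]]]'
python3 - <<'E'
from h import *
s=shot("side","9"); t=shot("top","9")
cv2.imwrite("pics/c9.png",np.hstack([cv2.resize(t[140:230,270:390],(400,400),interpolation=2),cv2.resize(s[80:240,230:390],(400,400),interpolation=2)]))
E
```

```text
clock: 20.55
tcp_pos: [662.6, 88.1, 231.1]
tcp_rot: [-2.364, -2.067, 0.003]
ft_force: [0.2, -0.2, -0.3]
width: 43.7
gripper_force: 0.0
clock: 21.25
tcp_pos: [662.7, 87.9, 232.7]
tcp_rot: [-2.364, -2.067, 0.003]
ft_force: [-4.1, 0.7, 4.2]
width: 13.5
gripper_force: 60.0
clock: 22.15
tcp_pos: [663.1, 87.7, 306.6]
tcp_rot: [-2.365, -2.067, 0.002]
ft_force: [-1.2, -0.3, -6.2]
width: 13.9
gripper_force: 60.0
```

View pics/c9.png

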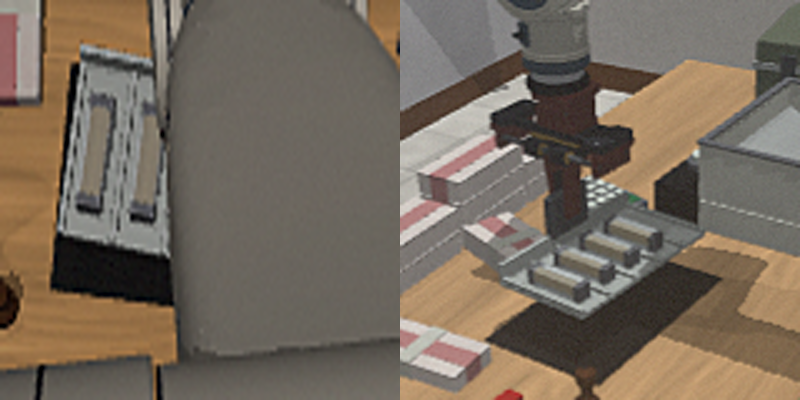

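The tray is lifted level with all four tubes in it. I raise it further before crossing to the hopper.

```bash
python3 -m pendant '[[[0,0,-0.15,0,0,0,0],[0,0,-0.35,0,0,0,0],[0,0,-0.55,0,0,0,0],[0,0,-0.7,0,0,0,0],[0,0,-0.8,0,0,0,0],[0,0,-0.85,0,0,0,0],[0,0,-0.85,0,0,0,0]]]'
cat >> h.py <<'E'
A=np.radians(-2); MX=np.array([np.cos(A),np.sin(A),0]);MY=np.array([-MX[1],MX[0],0]);MZ=np.array([0,0,1.]);MC=np.array([485.5,-295.5,0])
def pour(th,ex,ey,ez):
    "TCP pose for tray tilted th deg, its underside edge point (tray y=24) at machine ex,ey,ez"
    B=np.c_[MX,MY,MZ]@R.from_rotvec([0,-np.radians(th),0]).as_matrix()
    p=MC+ex*MX+ey*MY+ez*MZ+B@np.array([127,-24,228.7]); Rt=np.c_[B[:,1],B[:,0],-B[:,2]]
    return p,R.from_matrix(Rt)
def rel(p,r,ref=None):
    if ref is None: s=state(); ref=(s["tcp_pos"],R.from_rotvec(s["tcp_rot"]))
    return np.round(np.r_[ref[1].inv().apply(p-ref[0])/150,(ref[1].inv()*r).as_rotvec()/2/np.pi],4)
E
python3 - <<'E'
from h import *
p,r=pour(0,30,0,200);print(p,rel(p,r))
E
```

```text
clock: 22.95
tcp_pos: [663.5, 87.8, 435.1]
tcp_rot: [2.365, 2.067, 0.001]
ft_force: [-0.5, 0.4, -5.6]
width: 13.8
gripper_force: 60.0
[ 641.56677192 -324.96460083  428.7       ] [-2.7465e+00  2.2360e-01  4.2100e-02  1.0000e-04 -0.0000e+00 -1.5800e-02]
```

```bash
python3 -m pendant '[[[-0.1,0,0,0,0,0,0],[-0.25,0.02,0,0,0,0,0],[-0.45,0.04,0,0,0,0,0],[-0.65,0.06,0,0,0,0,0],[-0.85,0.07,0,0,0,0,0],[-1,0.08,0,0,0,0,0]]]' >/dev/null
python3 -m pendant '[[[-0.2,0.02,0,0,0,0,0],[-0.4,0.04,0,0,0,0,0],[-0.6,0.06,0,0,0,0,0],[-0.8,0.07,0,0,0,0,0],[-0.95,0.08,0,0,0,0,0],[-1,0.08,0,0,0,0,0],[-1,0.08,0,0,0,-0.008,0],[-1,0.08,0,0,0,-0.0158,0]]]' >/dev/null
python3 - <<'E'
from h import *
p,r=pour(0,30,0,200);print(state()["tcp_pos"],rel(p,r))
E
```

```text
[ 646.49074158 -213.14556131  433.28950219] [-7.462e-01 -7.400e-03  2.980e-02 -4.000e-04 -2.000e-04  1.000e-04]
```

```bash
python3 -m pendant '[[[-0.15,0,0,0,0,0,0],[-0.3,0,0,0,0,0,0],[-0.45,0,0,0,0,0,0],[-0.6,0,0,0,0,0,0],[-0.7,0,0,0,0,0,0],[-0.745,-0.005,0.02,0,0,0,0],[-0.745,-0.005,0.02,0,0,0,0],[-0.745,-0.005,0.02,0,0,0,0]]]'
python3 - <<'E'
from h import *
np.set_printoptions(suppress=True)
s=state();print(s["qpos"])
g=pour(0,30,0,200); print("now->level",rel(*g))
for ths,z0,z1 in(((4,8,12,16,20),200,180),((24,28,32,36,40),180,160),((45,50,55),160,155)):
    ref=g
    for i,t in enumerate(ths):
        g=pour(t,30,0,z0+(z1-z0)*(i+1)/len(ths)); print(t,rel(*g,ref))
    ref=g
s_=shot("side","10"); t=shot("top","10")
cv2.imwrite("pics/c10.png",np.hstack([cv2.resize(t[130:290,380:540],(400,400),interpolation=2),cv2.resize(s_[30:210,310:490],(400,400),interpolation=2)]))
E
```

```text
clock: 25.15
tcp_pos: [642.4, -324.0, 431.4]
tcp_rot: [-2.259, -2.181, -0.0]
ft_force: [0.8, 1.2, -6.4]
width: 13.8
gripper_force: 60.0
[-0.48376082  0.53922658  1.37570679  0.00060917  1.2276894  -0.44872841]
now->level [-0.0068 -0.005   0.018  -0.0001 -0.0002 -0.0001]
4 [ 0.     -0.1084 -0.0287 -0.0111 -0.      0.    ]
8 [ 0.     -0.2204 -0.0497 -0.0222  0.      0.    ]
12 [ 0.     -0.3355 -0.0627 -0.0333  0.      0.    ]
16 [ 0.     -0.4531 -0.0676 -0.0444  0.     -0.    ]
20 [ 0.     -0.5725 -0.0643 -0.0556 -0.      0.    ]
24 [ 0.     -0.1175 -0.0303 -0.0111  0.     -0.    ]
28 [ 0.     -0.2387 -0.0529 -0.0222  0.     -0.    ]
32 [ 0.     -0.3629 -0.0675 -0.0333  0.     -0.    ]
36 [ 0.     -0.4895 -0.0741 -0.0444  0.     -0.    ]
40 [ 0.     -0.6181 -0.0723 -0.0556  0.      0.    ]
45 [-0.     -0.1432 -0.0595 -0.0139  0.      0.    ]
50 [-0.     -0.2919 -0.1068 -0.0278  0.     -0.    ]
55 [ 0.     -0.4449 -0.1416 -0.0417  0.     -0.    ]
```

View pics/c10.png

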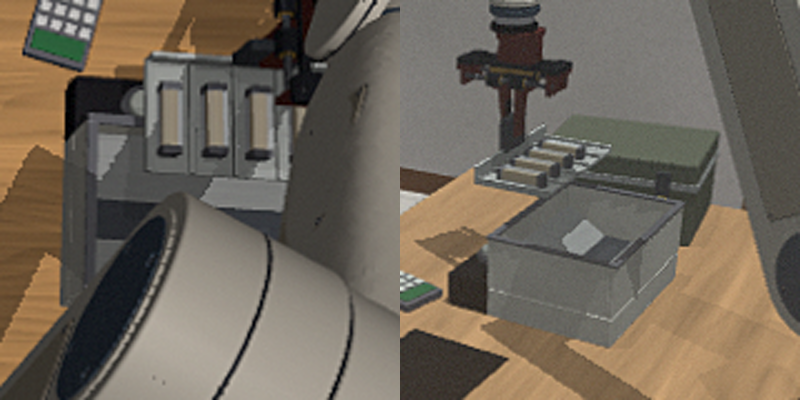

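The tray hangs level above the +x part of the hopper with all four tubes in it and its edge over the opening. Tilting about the edge to 20°.

```bash
python3 -m pendant '[[[0,-0.055,-0.005,-0.0055,0,0,0],[0,-0.11,-0.02,-0.011,0,0,0],[0,-0.165,-0.03,-0.0165,0,0,0],[0,-0.22,-0.04,-0.022,0,0,0],[0,-0.335,-0.055,-0.033,0,0,0],[0,-0.45,-0.055,-0.0445,0,0,0],[0,-0.57,-0.05,-0.0555,0,0,0],[0,-0.57,-0.05,-0.0555,0,0,0],[0,-0.57,-0.05,-0.0555,0,0,0]]]'
python3 - <<'E'
from h import *
print(state()["qpos"],rel(*pour(20,30,0,180)),rel(*pour(30,30,0,170)))
E
```

```text
clock: 26.15
tcp_pos: [557.1, -321.0, 439.8]
tcp_rot: [2.065, 1.995, 0.35]
ft_force: [0.0, -0.7, -5.4]
width: 13.8
gripper_force: 60.0
[-0.57605083  0.36410326  1.6518201   0.2378596   0.83917301 -0.67509247] [-0.0069 -0.0116  0.0063 -0.0003 -0.      0.    ] [-0.0069 -0.3121 -0.0544 -0.0281 -0.      0.    ]
```

```bash
python3 -m pendant '[[[0,-0.118,-0.03,-0.011,0,0,0],[0,-0.24,-0.05,-0.022,0,0,0],[0,-0.363,-0.065,-0.0333,0,0,0],[0,-0.49,-0.07,-0.0444,0,0,0],[0,-0.62,-0.07,-0.0556,0,0,0],[0,-0.62,-0.07,-0.0556,0,0,0]]]'
python3 - <<'E'
from h import *
print(state()["qpos"],rel(*pour(40,30,0,160)),rel(*pour(55,30,0,155)))
t=shot("side","11")
cv2.imwrite("pics/c11.png",cv2.resize(t[30:210,310:490],(500,500),interpolation=2))
E
```

```text
clock: 26.75
tcp_pos: [465.3, -317.7, 416.4]
tcp_rot: [1.847, 1.782, 0.649]
ft_force: [0.4, 1.7, -5.2]
width: 14.0
gripper_force: 60.0
[-0.71188532  0.25894382  1.92486839  0.86954572  0.5561398  -1.34005334] [-0.0071  0.0002 -0.0034 -0.0003 -0.0003 -0.0002] [-7.300e-03 -4.450e-01 -1.442e-01 -4.200e-02 -3.000e-04 -2.000e-04]
```

View pics/c11.png

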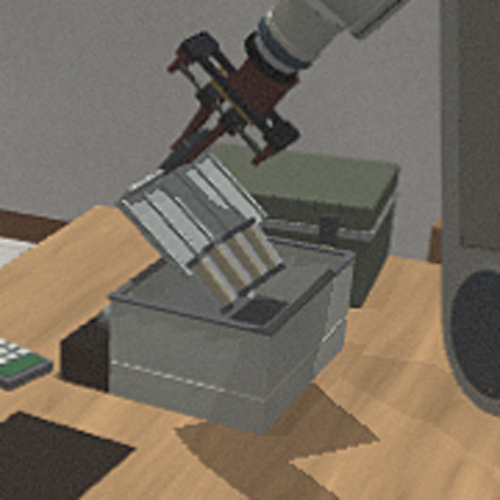

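The tubes are sliding over the edge side by side into the hopper. I tilt on to 55° and hold.

```bash
python3 -m pendant '[[[0,-0.143,-0.06,-0.0139,0,0,0],[0,-0.29,-0.1,-0.0278,0,0,0],[0,-0.44,-0.14,-0.0417,0,0,0],[0,-0.44,-0.14,-0.0417,0,0,0],[0,-0.44,-0.14,-0.0417,0,0,0],[0,-0.44,-0.14,-0.0417,0,0,0],[0,-0.44,-0.14,-0.0417,0,0,0],[0,-0.44,-0.14,-0.0417,0,0,0],[0,-0.44,-0.14,-0.0417,0,0,0],[0,-0.44,-0.14,-0.0417,0,0,0]]]'
python3 - <<'E'
from h import *
print(state()["qpos"])
s_=shot("side","12"); t=shot("top","12")
cv2.imwrite("pics/c12.png",np.hstack([cv2.resize(t[130:290,380:540],(400,400),interpolation=2),cv2.resize(s_[50:210,320:480],(400,400),interpolation=2)]))
E
```

```text
clock: 27.8
tcp_pos: [402.3, -315.9, 391.3]
tcp_rot: [1.667, 1.61, 0.838]
ft_force: [0.1, -0.2, -3.6]
width: 13.6
gripper_force: 60.0
[-0.83673618  0.24768551  2.0953913   1.54812702  0.62978792 -2.07811409]
```

View pics/c12.png

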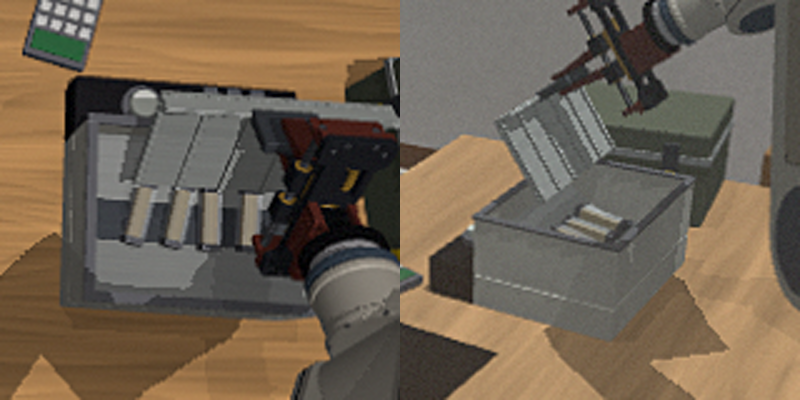

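All four tubes lie side by side in the hopper's middle trough and the tray is empty. Tilting it back up.

Run:
```python
from h import *
np.set_printoptions(suppress=True)
s=state(); g=(s["tcp_pos"],R.from_rotvec(s["tcp_rot"]))
for ths,zs in(((49,44,38),(175,190,200)),((32,26,20),(205,210,210)),((13,6,0),(210,210,210))):
    ref=g
    for t,z in zip(ths,zs): g=pour(t,30,0,z); print(t,rel(*g,ref))
```

```text
49 [-0.0046  0.2517  0.0138  0.0167  0.     -0.    ]
44 [-0.0046  0.4542  0.0492  0.0306  0.     -0.    ]
38 [-0.0046  0.6423  0.1356  0.0472  0.     -0.    ]
32 [ 0.      0.1753  0.0706  0.0167  0.     -0.    ]
26 [ 0.      0.3395  0.1568  0.0333 -0.     -0.    ]
20 [-0.      0.4708  0.2837  0.05   -0.      0.    ]
13 [ 0.      0.1795  0.1145  0.0194  0.     -0.    ]
6 [0.     0.3437 0.2501 0.0389 0.     0.    ]
0 [ 0.      0.4704  0.3815  0.0556  0.     -0.    ]
```

```bash
python3 -m pendant '[[[0,0.12,0,0.008,0,0,0],[0,0.25,0.014,0.0167,0,0,0],[0,0.454,0.05,0.0306,0,0,0],[0,0.64,0.135,0.0472,0,0,0],[0,0.64,0.135,0.0472,0,0,0],[0,0.64,0.135,0.0472,0,0,0]]]' >/dev/null
python3 -m pendant '[[[0,0.175,0.07,0.0167,0,0,0],[0,0.34,0.157,0.0333,0,0,0],[0,0.47,0.28,0.05,0,0,0],[0,0.47,0.28,0.05,0,0,0]]]' >/dev/null
python3 -m pendant '[[[0,0.18,0.115,0.0194,0,0,0],[0,0.344,0.25,0.039,0,0,0],[0,0.47,0.38,0.0556,0,0,0],[0,0.47,0.38,0.0556,0,0,0],[0,0.47,0.38,0.0556,0,0,0]]]'
python3 - <<'E'
from h import *
s=state();print(s["qpos"],rel(*pour(0,30,0,210)))
r=R.from_euler("z",86,degrees=True)*R.from_euler("x",180,degrees=True)
print(rel(np.array([667,87,436]),r))
E
```

```text
clock: 29.4
tcp_pos: [639.6, -324.2, 437.3]
tcp_rot: [-2.257, -2.182, -0.006]
ft_force: [-0.2, 0.9, -3.4]
width: 13.8
gripper_force: 60.0
[-0.48639636  0.53047988  1.37654602  0.00428593  1.23558968 -0.45412537] [-0.0049  0.0133 -0.0092  0.0001 -0.0007  0.0002]
[ 2.7456e+00  9.0200e-02  2.0100e-02  1.0000e-04 -7.0000e-04  5.8000e-03]
```

```bash
python3 -m pendant '[[[0.25,0.01,0,0,0,0,0],[0.55,0.02,0,0,0,0,0],[0.85,0.03,0,0,0,0,0],[0.95,0.03,0,0,0,0,0]]]' >/dev/null
python3 -m pendant '[[[0.25,0.01,0,0,0,0,0],[0.55,0.02,0,0,0,0,0],[0.85,0.03,0,0,0,0,0],[0.95,0.03,0,0,0,0,0]]]' >/dev/null
python3 -m pendant '[[[0.25,0.01,0,0,0,0,0],[0.55,0.02,0,0,0,0.0058,0],[0.75,0.03,0,0,0,0.0058,0],[0.84,0.03,0,0,0,0.0058,0],[0.84,0.03,0,0,0,0.0058,0],[0.84,0.03,0,0,0,0.0058,0],[0.84,0.03,0,0,0,0.0058,0]]]'
python3 - <<'E'
from h import *
r=R.from_euler("z",86,degrees=True)*R.from_euler("x",180,degrees=True)
print(rel(np.array([667,87,300]),r))
E
```

```text
clock: 30.9
tcp_pos: [668.4, 84.2, 439.2]
tcp_rot: [2.301, 2.139, 0.0]
ft_force: [-0.7, 0.9, -3.5]
width: 13.8
gripper_force: 60.0
[ 1.83e-02 -1.11e-02  9.28e-01  0.00e+00  0.00e+00 -5.00e-04]
```

```bash
python3 -m pendant '[[[0.018,-0.01,0.3,0,0,0,0],[0.018,-0.01,0.6,0,0,0,0],[0.018,-0.01,0.85,0,0,0,0],[0.018,-0.01,0.93,0,0,0,0],[0.018,-0.01,0.93,0,0,0,0]]]' >/dev/null
python3 -m pendant '[[[0,0,0.15,0,0,0,0],[0,0,0.3,0,0,0,0],[0,0,0.38,0,0,0,0],[0,0,0.42,0,0,0,0],[0,0,0.44,0,0,0,0],[0,0,0.44,0,0,0,0]]]'
python3 - <<'E'
from h import *
r=R.from_euler("z",86,degrees=True)*R.from_euler("x",180,degrees=True)
print(rel(np.array([667,87,233]),r))
E
```

```text
clock: 32.0
tcp_pos: [667.7, 88.7, 234.4]
tcp_rot: [2.299, 2.14, 0.002]
ft_force: [0.5, -0.5, -4.4]
width: 13.5
gripper_force: 60.0
[-0.012  -0.0041  0.0095  0.0002 -0.     -0.0003]
```

```bash
python3 -m pendant '[[[0,0,0.006,0,0,0,0],[0,0,0.012,0,0,0,0],[0,0,0.012,0,0,0,0]]]'
python3 -m pendant '[[[0,0,0,0,0,0,0.4],[0,0,0,0,0,0,0.4],[0,0,0,0,0,0,0.4],[0,0,0,0,0,0,0.4],[0,0,0,0,0,0,0.4]]]'
python3 -m pendant '[[[0,0,-0.2,0,0,0,0.4],[0,0,-0.5,0,0,0,0.4],[0,0,-0.8,0,0,0,0.4],[0,0,-1,0,0,0,0.2],[0,0,-1,0,0,0,0]]]'
python3 - <<'E'
from h import *
r=R.from_euler("z",86,degrees=True)*R.from_euler("x",180,degrees=True)
print(rel(np.array([633.5,-240,300]),r))
E
```

```text
clock: 32.3
tcp_pos: [667.7, 88.8, 232.7]
tcp_rot: [2.299, 2.14, 0.002]
ft_force: [0.9, -0.5, 0.7]
width: 13.6
gripper_force: 60.0
clock: 32.8
tcp_pos: [667.3, 88.8, 231.7]
tcp_rot: [-2.299, -2.141, -0.0]
ft_force: [0.3, -0.2, -0.1]
width: 34.8
gripper_force: 0.0
clock: 33.3
tcp_pos: [668.6, 88.9, 387.3]
tcp_rot: [2.296, 2.137, 0.012]
ft_force: [0.0, -0.6, 0.1]
width: 22.6
gripper_force: 0.0
[-2.205e+00 -8.200e-02  5.778e-01  1.400e-03 -3.000e-04 -3.000e-04]
```

```bash
python3 -m pendant '[[[-0.75,-0.03,0,0,0,0,0],[-0.75,-0.03,0,0,0,0,0],[-0.75,-0.03,0,0,0,0,0]]]' >/dev/null
python3 -m pendant '[[[-0.75,-0.03,0,0,0,0,0],[-0.75,-0.03,0,0,0,0,0],[-0.75,-0.03,0,0,0,0,0]]]' >/dev/null
python3 -m pendant '[[[-0.7,-0.02,0,0,0,0,0],[-0.7,-0.02,0,0,0,0,0],[-0.7,-0.02,0.4,0,0,0,0],[-0.7,-0.02,0.57,0,0,0,0],[-0.7,-0.02,0.57,0,0,0,0]]]'
python3 - <<'E'
from h import *
r=R.from_euler("z",86,degrees=True)*R.from_euler("x",180,degrees=True)
print(rel(np.array([633.5,-240,265]),r))
t=shot("top","13")
hsv=cv2.cvtColor(t,cv2.COLOR_BGR2HSV)
for nm,lo,hi,z in(("mat",(0,0,0),(180,255,60),4),("tray",(0,0,110),(180,80,255),12)):
    m=np.zeros(t.shape[:2],np.uint8); m[145:220,280:385]=cv2.inRange(hsv,lo,hi)[145:220,280:385]
    c=max(cv2.findContours(m,0,1)[0],key=cv2.contourArea); q=cv2.approxPolyDP(c,5,True).reshape(-1,2); print(nm,q.tolist(),np.round(onz("top",q,z)[:,:2]).tolist())
E
```

```text
clock: 34.4
tcp_pos: [629.5, -238.6, 290.0]
tcp_rot: [-2.293, -2.133, 0.007]
ft_force: [-0.2, 0.2, 0.2]
width: 0.6
gripper_force: 0.0
[-0.0081  0.0287  0.1665 -0.0017 -0.0006 -0.0004]
mat [[291, 155], [285, 204], [372, 212], [374, 162]] [[698.0, 225.0], [531.0, 237.0], [513.0, -46.0], [682.0, -52.0]]
tray [[295, 162], [291, 197], [366, 204], [368, 169]] [[672.0, 210.0], [553.0, 218.0], [537.0, -25.0], [655.0, -31.0]]
```

The tray is back square on the mat (about 4 mm off centre, same angle as the mat). Pressing the key.

```bash
python3 -m pendant '[[[-0.008,0.025,0.08,0,0,0,0],[-0.008,0.025,0.16,0,0,0,0],[-0.008,0.025,0.19,0,0,0,0],[-0.008,0.025,0.21,0,0,0,0],[-0.008,0.025,0.225,0,0,0,0],[-0.008,0.025,0.225,0,0,0,0]]]'
python3 -m pendant '[[[0,0,0.01,0,0,0,0],[0,0,0.015,0,0,0,0],[0,0,0.015,0,0,0,0]]]'
```

```text
clock: 35.05
tcp_pos: [635.5, -240.8, 262.8]
tcp_rot: [2.299, 2.14, 0.001]
ft_force: [-0.6, 1.4, 1.0]
width: 0.2
gripper_force: 0.9
clock: 35.35
tcp_pos: [635.5, -241.0, 260.5]
tcp_rot: [2.299, 2.14, 0.001]
ft_force: [-0.0, 2.5, 2.9]
width: 0.6
gripper_force: 1.4
```

```bash
python3 -m pendant '[[[0,0,0.015,0,0,0,0],[0,0,0.03,0,0,0,0],[0,0,0.04,0,0,0,0],[0,0,0.04,0,0,0,0]]]'
python3 -m pendant '[[[0,0,0.005,0,0,0,0],[0,0,0.008,0,0,0,0],[0,0,0.008,0,0,0,0]]]'
```

```text
clock: 35.75
tcp_pos: [635.7, -241.1, 257.8]
tcp_rot: [2.299, 2.14, 0.001]
ft_force: [-9.2, 5.5, 28.9]
width: 0.8
gripper_force: 14.0
clock: 36.05
tcp_pos: [635.7, -241.1, 257.7]
tcp_rot: [2.299, 2.14, 0.001]
ft_force: [-11.4, 5.8, 35.8]
width: 0.7
gripper_force: 17.7
```

The force rose about as the spring should (1 N, then 2.9 N) and then hit a hard stop at about 36 N, so the key is fully down. Releasing and moving clear.

```bash
python3 -m pendant '[[[0,0,-0.02,0,0,0,0],[0,0,-0.06,0,0,0,0],[0,0,-0.2,0,0,0,0],[0,0,-0.5,0,0,0,0],[0,0,-0.8,0,0,0,0],[0,0,-1,0,0,0,0],[0,0,-1,0,0,0,0]]]'
python3 -m pendant '[[[-0.9,0,0,0,0,0,0],[-0.9,0,0,0,0,0,0],[-0.9,0,0,0,0,0,0],[-0.9,0,0,0,0,0,0]]]' >/dev/null
python3 -m pendant '[[[-0.9,0,0,0,0,0,0],[-0.9,0,0,0,0,0,0],[-0.9,0,0,0,0,0,0],[-0.9,0,0,0,0,0,0],[-0.9,0,0,0,0,0,0],[-0.9,0,0,0,0,0,0]]]'
python3 - <<'E'
from h import *
t=shot("top","14"); hsv=cv2.cvtColor(t,cv2.COLOR_BGR2HSV)
for nm,lo,hi,z in(("mat",(0,0,0),(180,255,60),4),("tray",(0,0,110),(180,80,255),12)):
    m=np.zeros(t.shape[:2],np.uint8); m[145:220,280:385]=cv2.inRange(hsv,lo,hi)[145:220,280:385]
    c=max(cv2.findContours(m,0,1)[0],key=cv2.contourArea); q=cv2.approxPolyDP(c,5,True).reshape(-1,2); print(nm,np.round(onz("top",q,z)[:,:2]).tolist())
m=np.zeros(t.shape[:2],np.uint8); m[160:180,425:450]=cv2.inRange(hsv,(0,0,170),(180,40,255))[160:180,425:450]
print("key px",cv2.moments(m,True)["m10"]/max(m.astype(bool).sum(),1),m.astype(bool).sum())
# coin-coloured pixels inside the hopper
m=np.zeros(t.shape[:2],np.uint8); m[182:250,418:508]=cv2.inRange(hsv,(8,30,90),(35,140,255))[182:250,418:508]
for c in cv2.findContours(m,0,1)[0]:
    if cv2.contourArea(c)>15: r=cv2.minAreaRect(c); print("tube",np.round(r[0]),np.round(r[1],1),np.round(onz("top",[r[0]],70)[0]))
E
```

```text
clock: 36.75
tcp_pos: [636.5, -241.7, 408.1]
tcp_rot: [2.294, 2.135, 0.005]
ft_force: [1.0, 0.6, 0.8]
width: 0.9
gripper_force: 0.0
clock: 37.75
tcp_pos: [616.4, -508.8, 401.9]
tcp_rot: [-2.297, -2.14, -0.0]
ft_force: [0.4, 0.4, 0.4]
width: 0.4
gripper_force: 0.0
mat [[698.0, 225.0], [531.0, 237.0], [513.0, -46.0], [682.0, -52.0]]
tray [[672.0, 210.0], [553.0, 218.0], [537.0, -25.0], [655.0, -31.0]]
key px 437.5128205128205 78
tube [480. 218.] [19.  5.] [ 494. -369.   70.]
tube [464. 217.] [20.  5.] [ 494. -319.   70.]
tube [451. 216.] [ 5.2 20.1] [ 497. -280.   70.]
tube [435. 214.] [ 5.3 19.9] [ 500. -231.   70.]
```

```bash
python3 -c "
from rig import *
print(sign_off())"
```

```text
the job is handed in; nothing more can be done
None
```

The job is handed in, with no verdict shown: all four tubes are in the hopper, the empty tray is back square on its mat about 4 mm off centre, and the start key was pressed to its stop (judged by force, not seen) and released.

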